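# Right the toppled reagent bottle and scan it

## Robot

A 6-joint arm with a two-finger parallel gripper is mounted at the origin on the work surface. World frame = base frame: x ahead of the robot, y to its left, z up, the work surface at z = 0. Lengths are in m, angles in degrees, forces in N, time in s.
With the tool pointing down it reaches from about 0.3 to 0.75 m from the base axis. Payload 8.5 kg.
Tool frame: the origin (TCP) lies on the centre line of the jaws, within the pads' length; the fingertips stand 19 mm ahead of it and the grasp point (between the pads) is the TCP (env.tcp_to_tips is the z of the fingertips in the tool frame, in m); z points along the fingers, y is the line along which they close (so a half turn about z gives the same grasp; the last joint's range is limited). The gripper opens to 85 mm and grips with 20 to 120 N. Pads are 22 mm wide; open, the fingers measure 114 mm over their backs; the gripper's body (76 mm by 85 mm) begins 54 mm behind the grasp point. The pads swing forward as they close: fully open they stand 13 mm farther back than shut.
Start: joints at [64.441, 21.807, 74.336, -0, 83.858, -12.336], TCP at [0.126, 0.535, 0.25] pointing down, gripper open.
Joint ranges: [-178.18, 178.18], [-50.72, 133.34], [12.68, 142.11], [-81.47, 261.47], [9.98, 163.14], [-165.26, 165.26]. Speed limits (degrees/s): [136.94, 136.94, 180, 180, 180, 180].

## Interface

Orientations are given as a 3x3 rotation matrix whose columns are the frame's x, y, z axes.
In Python, from rig import env gives the robot as it stands.
- The arm moves only by the tool servo_tool, never from a script. Its argument "steps" is a list of rows, each an object of numbers: "tx", "ty", "tz": the shift along the world's x, y, z in cm; "yaw": the turn about the world's z in degrees; "claw": the finger opening in cm, from 0 to 8.54. In form: [{"tx": .., "ty": .., "tz": .., "yaw": .., "claw": ..}, ...]. A call has 1 to 20 rows; each row shifts and turns the commanded pose from where the row before left it; what a row does not reach is not made up. A row lasts 1/10 s, in which the tool goes at most 50 mm and 8.59 degrees, less where a joint would pass 70% of its speed; a pose out of reach is approached as far as the arm can. A call with a gripper value outside its range is refused whole. The fingers move at their own pace and stop on an object; "newtons" is the grip in N (left out, the last holds). Time passes only in rows, so rows that do not move let the fingers close. It gives the time, the measured TCP pose, the force, the opening and the grip force at its end, in the units of the state.
- env.observe(): the state, without advancing time (a new reading comes with each control period).
- env.get_image(name): name is "scene" or "top" or "wrist"; returns (picture, depth): 400x640x3 uint8, red, green, blue; 400x640 float32, m along the optical axis (not along the pixel's ray), 0 where there is no reading.
- env.camera_model(name): a dict with "fovy" (degrees; the focal length in pixels is half the picture's height over the tangent of half this angle, whatever the lens; pixels are square), "cx", "cy" (the principal point, pixels), "T" (4x4, takes a point from camera to world coordinates). Camera axes: x right, y down, z forward; pixel columns grow to the right and rows downward; lengths in m; the calibration is good to about 2 mm. A picture is of the moment at which its call begins: read the wrist's pose just before it. camera_model takes no time and is no camera call; for the wrist camera it gives the pose at the moment of the call.
- env.close_job(): hands the job in; it is judged then, once.
The state is a dict: "time_s": time; "q": joint angles; "qvel": joint speeds; "joint_efforts": joint torques, N m; "position": TCP position; "tool_rot": TCP orientation; "ft_force": force on the tool from outside, world axes, zero at the start; "wrist_torque": the same for the moment, N m; "grip_width": finger opening in m; "gripper_force": force on a finger pad.
Only numpy, scipy, OpenCV 4.12 (cv2) and the standard library are available. Lean on these libraries where they do the work, as an engineer would, in place of code of your own. Each camera call takes 0.05 s, during which the arm holds its last target. There are 200 camera calls.

## Task

The tall slim bottle in the reagent bin has keeled over and leans out over the rim: tip it back so that it stands upright on the floor of its own bay, without lifting it out of the bin. Then take the barcode scanner from its rubber rest, hold it steady for about a second with its window pointing straight at the middle of the label band round the bottle from a few centimetres away, and lay it back flat on the middle of the rest. Leave everything else as it stands.

Things in the scene. Friction and masses are not known exactly. Their poses are not given: they have to be found in the camera images.
- bin: Grey open-topped plastic reagent bin, fixed to the bench, turned up to 1 rad either way; outer size 150 (x) x 131 (y) x 100 mm high, walls and floor 5 mm. Origin: centre of its underside, z up. A dividing wall along x, as high as the rim, makes two bays 140 mm long: the tall bottle's (y from -60.5 to -5.5 mm) and another (y from -0.5 to +60.5 mm) with two short containers.
- bay (a point): Centre of the floor of the tall bottle's bay, at (0, -33, 5) mm in the bin's frame; axes as the bin's. Inside, the bay is 140 (x) x 55 (y) x 95 mm deep. At the start the bottle's foot is wedged in the corner of floor and wall at the +x end, its body rests on the rim of the -x wall, and its cap hangs about 30 mm out beyond that wall, lowest edge about 140 mm above the bench (rim: 100 mm).
- bottle: Tall slim white plastic bottle, loose, 0.15 to 0.3 kg, heavier low down: round body 44 mm diameter, 160 mm high, then a shoulder and a black cap 28 mm in diameter from 170 to 200 mm. Origin: centre of its underside; z runs along it to the cap. It starts leaning 50 deg from upright. Its foot edge stays in the +x corner as it pivots.
- cap (a point): Centre of the cap's flat top, on the bottle's axis 200 mm above its underside; axes as the bottle's. Pushed towards the bin's +x, the cap travels on an arc about the foot, at first more upward than sideways: fingers shoved level against it grip it and jam, so push up and over along the arc. For about the last 10 deg the bottle settles upright by itself, against or close to the +x wall.
- label (a point): Point on the bottle's axis 135 mm above its underside: the middle of the white barcode band that runs all the way round the body (band 34 mm high, 44 mm diameter). When the bottle stands it is 140 mm above the bench. Axes as the bottle's.
- scanner: Hand-held barcode scanner, loose, 0.13 to 0.2 kg, a flat-bottomed stick 130 mm long (x), 34 mm high: grey handle 32 mm wide from x = -65 to +25 mm, wider black head 48 mm wide from +25 to +65 mm. Origin: centre of its underside, z up, x towards the window in the end of the head. It lies flat on the rest.
- window (a point): Centre of the scanner's window, at (65, 0, 17) mm in the scanner's frame; the scanner looks along +x. Axes as the scanner's.
- rest: Flat black rubber rest for the scanner, fixed, 150 (x) x 70 (y) x 8 mm high; origin: centre of its underside.
- amber: Bystander: amber glass bottle, 42 mm diameter, 95 mm high, standing in the bin's other bay; origin at its underside.
- jar: Bystander: white jar, 46 mm diameter, 75 mm high, standing in the bin's other bay; origin at its underside.
- objective: Bystander: black microscope objective standing on the bench, 34 mm diameter, 52 mm high.
- slidebox: Bystander: flat black slide box, 100 x 85 x 32 mm.
- oil: Bystander: small amber oil bottle, 32 mm diameter, 65 mm high.
- dish: Bystander: shallow glass dish, 90 mm diameter, 16 mm high.
- condenser: Bystander: steel ring, 60 mm outside diameter, 22 mm high.
There are look-alikes about, which are no part of the job. Leave any blue look-alike of the scanner alone. Of the things that look like the rest, take the one that is nearest to the robot's base at the start.

How it is judged:
By the outcome, as a careful person would: the job done as asked, in the order asked, and still so for the second after the job is handed in, with the robot touching nothing.
It also fails if it takes over 70 s, if anything falls off the work surface, if the arm or the gripper's body presses on something with over 40 N, if the wrist force passes 120 N, or if a joint passes its speed limit or range.

## Working session

There is one attempt and no reset: what is moved stays moved. The work goes in short steps, Python scripts to look and compute and a tool call to move; the robot and the scene stay as the last step left them, time stands still between calls to the robot, and variables do not carry over. Pictures are saved under pics/ and viewed, at most 10 in all, crops included, and the job is handed in when it is done.

Besides the shell and the picture viewer there is one more tool, called after ">>>" as name(argument=value, ...), one argument or row to a line, values as JSON. servo_tool: Moves the arm, as the interface text tells. Its arguments: {"type":"object","properties":{"steps":{"type":"array"},"newtons":{"type":"number"}},"required":["steps"]}

```bash
mkdir -p pics; ls; cat > h.py <<'E'
import numpy as np, cv2
from rig import env
def grab(name,fn=None):
    m=env.camera_model(name); im,d=env.get_image(name)
    if fn: cv2.imwrite('pics/'+fn,im[:,:,::-1])
    np.savez('/tmp/'+name+'.npz',im=im,d=d,T=m['T'],f=200/np.tan(np.radians(m['fovy'])/2),cx=m['cx'],cy=m['cy'])
def cloud(name):
    z=np.load('/tmp/'+name+'.npz'); d=z['d']; v,u=np.mgrid[:d.shape[0],:d.shape[1]]
    P=np.stack([(u-z['cx'])/z['f']*d,(v-z['cy'])/z['f']*d,d],-1)@z['T'][:3,:3].T+z['T'][:3,3]
    P[d==0]=np.nan
    return z['im'],P
E
python3 - <<'E'
from h import *
grab('top','top1.png'); grab('scene','scene1.png')
for n in('top','scene'):
    m=env.camera_model(n); print(n,m['fovy'],np.round(m['T'],3).tolist())
print(env.observe())
E
```

```text
pics
top 57.27846887423797 [[0.021, -0.997, 0.078, 0.499], [-1.0, -0.023, -0.022, 0.088], [0.023, -0.078, -0.997, 1.203], [0.0, 0.0, 0.0, 1.0]]
scene 50.12317031990589 [[0.355, 0.761, -0.543, 1.25], [0.935, -0.291, 0.203, -0.156], [-0.003, -0.58, -0.814, 1.082], [0.0, 0.0, 0.0, 1.0]]
{'time_s': 0.1, 'q': array([ 6.44376582e+01,  2.18394862e+01,  7.43790216e+01,  8.47039747e-04,
        8.38579934e+01, -1.23347580e+01]), 'qvel': array([-0.05973765, -0.03035755, -0.1583563 ,  0.00208121, -0.04746215,
        0.11387442]), 'joint_efforts': array([ 4.07148676e-03, -4.49224663e+01, -2.31655043e+01, -2.06376671e-04,
        3.72361246e-03,  3.87814794e-05]), 'position': array([0.12573823, 0.53519771, 0.24975959]), 'tool_rot': array([[-9.73468403e-01,  2.28820717e-01, -5.89388196e-04],
       [ 2.28821280e-01,  9.73467712e-01, -1.19816090e-03],
       [ 2.99586342e-04, -1.30123634e-03, -9.99999109e-01]]), 'ft_force': array([0.49661999, 0.00453843, 0.59531392]), 'wrist_torque': array([-0.02441679,  0.04498922, -0.04370462]), 'gripper_force': 0.0, 'grip_width': 0.08577942351443708}
```

View pics/top1.png

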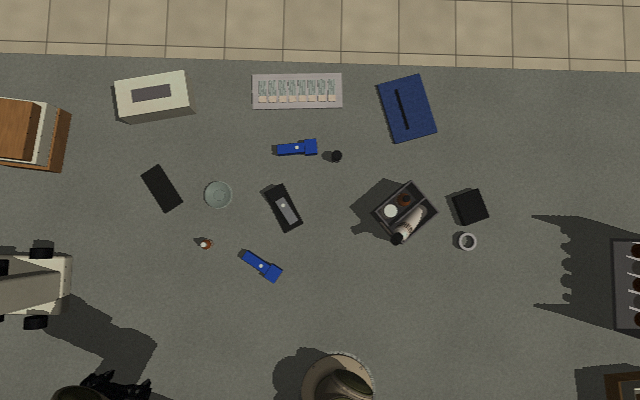

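View pics/scene1.png

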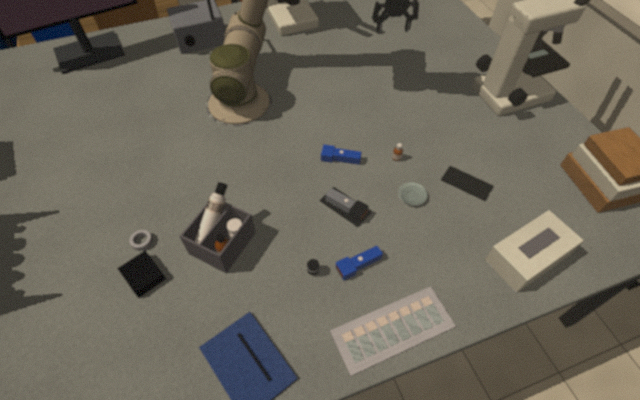

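The top view shows the bin with the leaning bottle at (405,210), with its cap at about (397,238). The grey and black scanner is at (284,207) on a black rest. Its look-alikes are the blue scanners at (295,148) and (262,265), and an empty black rest at (161,188). The scanner's own rest at (284,207) is the nearer of the two to the base, which is at about (345,390). I'll measure next and confirm this in a crop.

```bash
python3 - <<'E'
from h import *
im,P=cloud('top')
a=cv2.resize(im[165:260,245:345],(400,380),interpolation=cv2.INTER_CUBIC)
b=cv2.resize(im[165:260,350:450],(400,380),interpolation=cv2.INTER_CUBIC)
cv2.imwrite('pics/crop1.png',np.hstack([a,b])[:,:,::-1])
def reg(u0,u1,v0,v1,zlo,zhi,lab,I=im,Q=P):
    R=Q[v0:v1,u0:u1].reshape(-1,3); k=(R[:,2]>zlo)&(R[:,2]<zhi); R=R[k]
    r=cv2.minAreaRect((R[:,:2]*1000).astype(np.float32)); print(lab,len(R),'c',np.round(r[0],1),'s',np.round(r[1],1),'ang',round(r[2],1),'z',np.round(np.percentile(R[:,2],[5,50,95]),3)); return R
reg(255,310,175,240,.005,.013,'restrim'); 
S=reg(255,310,175,240,.03,.06,'scanner')
reg(135,190,155,220,.004,.03,'rest2')
reg(360,440,170,250,.085,.107,'binrim'); 
B=reg(380,440,190,250,.112,.25,'bottle')
c=S[:,:2].mean(0);w,V=np.linalg.eigh(np.cov(S[:,:2].T));print('scan axis',c,V[:,1])
t=(S[:,:2]-c)@V[:,1];n=(S[:,:2]-c)@V[:,0]
for x in np.arange(-.07,.07,.01):
    k=(t>=x)&(t<x+.01)
    if k.sum()>3: print(round(x,3),k.sum(),np.round(n[k].min(),3),np.round(n[k].max(),3))
c=B.mean(0);w,V=np.linalg.eigh(np.cov(B.T));print('bot',c,V[:,2],B[np.argmin(B[:,0])])
for (u,v) in [(397,238),(400,225),(410,215),(333,156),(467,241),(205,243)]: print(u,v,np.round(P[v,u],3))
E
```

```text
restrim 538 c [578.  188.5] s [206.3 175.2] ang 1.3 z [0.005 0.008 0.012]
scanner 477 c [583.4 184.4] s [130.3  47.6] ang 35.2 z [0.038 0.042 0.046]
rest2 1159 c [636.2 581.6] s [212.6 175.9] ang 2.4 z [0.004 0.008 0.012]
binrim 646 c [ 567.8 -196. ] s [131.6 151.1] ang 41.2 z [0.087 0.099 0.104]
bottle 334 c [ 502.9 -173. ] s [43.7 90.2] ang 42.1 z [0.115 0.138 0.159]
scan axis [0.58703601 0.18800013] [-0.82787779 -0.56090851]
-0.06 45 -0.023 0.024
-0.05 45 -0.024 0.024
-0.04 49 -0.024 0.023
-0.03 46 -0.023 0.023
-0.02 31 -0.02 0.015
-0.01 34 -0.016 0.016
0.0 33 -0.016 0.016
0.01 30 -0.015 0.015
0.02 31 -0.016 0.015
0.03 34 -0.016 0.015
0.04 31 -0.015 0.016
0.05 32 -0.016 0.015
0.06 33 -0.015 0.016
bot [ 0.50310845 -0.1702313   0.13742743] [-0.60472346  0.6545923   0.4536722 ] [ 0.46706462 -0.15092676  0.14591214]
397 238 [ 0.487 -0.153  0.161]
400 225 [ 0.525 -0.171  0.124]
410 215 [ 0.558 -0.212  0.081]
333 156 [0.743 0.028 0.049]
467 241 [ 0.481 -0.422  0.002]
205 243 [0.459 0.417 0.064]
```

View pics/crop1.png

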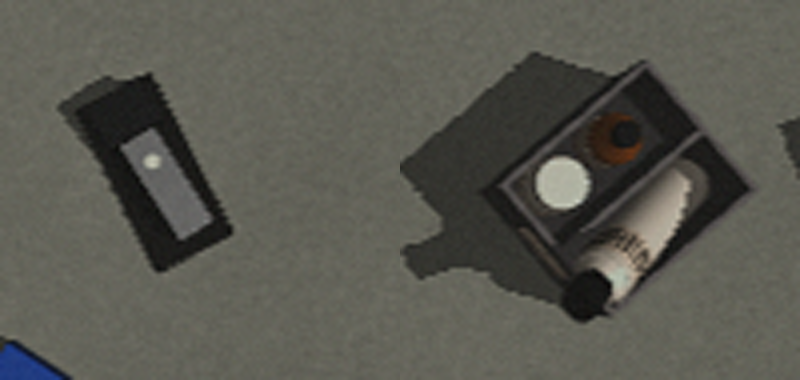

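The crop confirms it. On the left, the scanner has a grey handle at lower right and a black head at upper left, lying on the black rest. On the right, the bottle's black cap overhangs the bin's lower-left wall, so bin +x has yaw of about -49°. I'll tip the bottle by pinching the cap across bin y and following the arc, so I'm moving above the cap now.

>>> servo_tool(
  steps=[
    {"tx": 1,"ty": -1.9,"yaw": -1,"claw": 8.5},
    {"tx": 2,"ty": -3.8,"yaw": -2},
    {"tx": 2,"ty": -3.8,"yaw": -2},
    {"tx": 2,"ty": -3.8,"yaw": -2},
    {"tx": 2,"ty": -3.8,"yaw": -2},
    {"tx": 2,"ty": -3.8,"yaw": -2},
    {"tx": 2,"ty": -3.8,"yaw": -2},
    {"tx": 2,"ty": -3.8,"yaw": -2},
    {"tx": 2,"ty": -3.8,"yaw": -2},
    {"tx": 2,"ty": -3.8,"yaw": -2},
    {"tx": 2,"ty": -3.8,"yaw": -2},
    {"tx": 2,"ty": -3.8,"yaw": -2},
    {"tx": 2,"ty": -3.8,"yaw": -2},
    {"tx": 2,"ty": -3.8,"yaw": -2},
    {"tx": 2,"ty": -3.8,"yaw": -2},
    {"tx": 2,"ty": -3.8,"yaw": -2},
    {"tx": 2,"ty": -3.8,"yaw": -2},
    {"tx": 2,"ty": -3.8,"yaw": -2},
    {"tx": 1,"ty": -1.9,"yaw": -1},
    {"tx": 0},
  ],
  newtons=20,
)

```text
invalid input at $.steps[0]: expected keys tx, ty, tz, yaw, claw
```

```bash
python3 - <<'E'
from h import *
grab('wrist','w1.png')
im,P=cloud('wrist')
s=env.observe();print(s['position'],np.degrees(np.arctan2(s['tool_rot'][1,1],s['tool_rot'][0,1])),s['q'])
# dark cap: points above z .125, low brightness
g=im.max(2).astype(int); z=P[:,:,2]
o=np.array([.568,-.196]);ex=np.array([.659,-.752]);ey=np.array([.752,.659])
xy=(P[:,:,:2]-o)
X=xy@ex;Y=xy@ey
k=(z>.11)&(z<.18)&(X<-.06)&(X>-.13)&(abs(Y+.033)<.05)
print('cap',k.sum(),'X',np.percentile(X[k],[1,99]),'Y',np.percentile(Y[k],[1,50,99]),'z',np.percentile(z[k],[1,99]))
k=(z>.09)&(z<.105); r=cv2.minAreaRect((P[k][:,:2]*1000).astype(np.float32));print(r)
E
```

```text
[0.12573097 0.53523479 0.24986556] 76.77802795469859 [ 6.44413404e+01  2.18326688e+01  7.43718762e+01 -2.04327234e-03
  8.38568244e+01 -1.23364619e+01]Traceback (most recent call last):
  File "<stdin>", line 11, in <module>
    return _quantile_unchecked(
        a, q, axis, out, overwrite_input, method, keepdims, weights)
    return _ureduce(a,
                    func=_quantile_ureduce_func,
    ...<5 lines>...
                    overwrite_input=overwrite_input,
                    method=method)
    r = func(a, **kwargs)
    result = _quantile(arr,
                       quantiles=q,
    ...<2 lines>...
                       out=out,
                       weights=wgt)
    slices_having_nans = np.isnan(arr[-1, ...])
                                  ~~~^^^^^^^^^
IndexError: index -1 is out of bounds for axis 0 with size 0
```

View pics/w1.png

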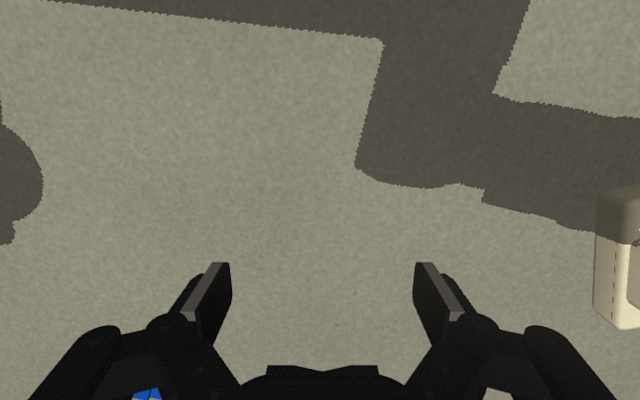

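That call was refused because every row needs all five keys, so the arm hasn't moved. This picture shows only bare bench, with the fingers at (210,290) and (435,290). I'll resend the move with complete rows.

>>> servo_tool(
  steps=[
    {"tx": 1,"ty": -1.9,"tz": 0,"yaw": -1,"claw": 8.5},
    {"tx": 2,"ty": -3.8,"tz": 0,"yaw": -2,"claw": 8.5},
    {"tx": 2,"ty": -3.8,"tz": 0,"yaw": -2,"claw": 8.5},
    {"tx": 2,"ty": -3.8,"tz": 0,"yaw": -2,"claw": 8.5},
    {"tx": 2,"ty": -3.8,"tz": 0,"yaw": -2,"claw": 8.5},
    {"tx": 2,"ty": -3.8,"tz": 0,"yaw": -2,"claw": 8.5},
    {"tx": 2,"ty": -3.8,"tz": 0,"yaw": -2,"claw": 8.5},
    {"tx": 2,"ty": -3.8,"tz": 0,"yaw": -2,"claw": 8.5},
    {"tx": 2,"ty": -3.8,"tz": 0,"yaw": -2,"claw": 8.5},
    {"tx": 2,"ty": -3.8,"tz": 0,"yaw": -2,"claw": 8.5},
    {"tx": 2,"ty": -3.8,"tz": 0,"yaw": -2,"claw": 8.5},
    {"tx": 2,"ty": -3.8,"tz": 0,"yaw": -2,"claw": 8.5},
    {"tx": 2,"ty": -3.8,"tz": 0,"yaw": -2,"claw": 8.5},
    {"tx": 2,"ty": -3.8,"tz": 0,"yaw": -2,"claw": 8.5},
    {"tx": 2,"ty": -3.8,"tz": 0,"yaw": -2,"claw": 8.5},
    {"tx": 2,"ty": -3.8,"tz": 0,"yaw": -2,"claw": 8.5},
    {"tx": 2,"ty": -3.8,"tz": 0,"yaw": -2,"claw": 8.5},
    {"tx": 2,"ty": -3.8,"tz": 0,"yaw": -2,"claw": 8.5},
    {"tx": 1,"ty": -1.9,"tz": 0,"yaw": -1,"claw": 8.5},
    {"tx": 0,"ty": 0,"tz": 0,"yaw": 0,"claw": 8.5},
  ],
  newtons=20,
)

```text
time_s: 2.15
position: [0.4865, -0.1509, 0.2495]
tool_rot: [[-0.651, 0.759, -0.001], [0.759, 0.651, 0.0], [0.001, -0.0, -1.0]]
ft_force: [-0.3, 0.1, -0.0]
grip_width: 0.0846
gripper_force: 0.0
```

```bash
python3 - <<'E'
from h import *
grab('wrist','w2.png')
im,P=cloud('wrist')
z=P[:,:,2]
o=np.array([.568,-.196]);ex=np.array([.659,-.752]);ey=np.array([.752,.659])
X=(P[:,:,:2]-o)@ex;Y=(P[:,:,:2]-o)@ey
k=(z>.125)&(z<.18)&(X<-.06)&(X>-.14)&(abs(Y+.033)<.05)
if k.sum(): print('cap',k.sum(),'X',np.percentile(X[k],[1,99]),'Y',np.percentile(Y[k],[1,50,99]),'z',np.percentile(z[k],[1,99]))
E
```

```text
cap 2115 X [-0.10542119 -0.06030888] Y [-0.05460717 -0.03459718 -0.01551537] z [0.12602468 0.1609895 ]
```

View pics/w2.png

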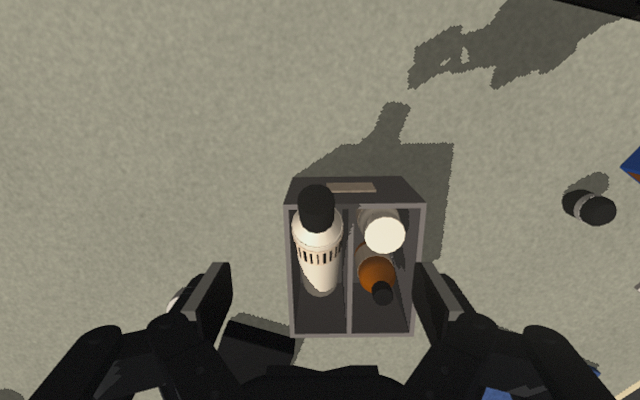

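The wrist view shows the cap at (317,205), centred between the fingers, and the amber bottle and jar clear in the other bay. I'll lower onto the cap and pinch it gently.

>>> servo_tool(
  steps=[
    {"tx": -0.4,"ty": 0.1,"tz": -2.4,"yaw": 0.5,"claw": 8.5},
    {"tx": 0,"ty": 0,"tz": -4,"yaw": 0,"claw": 8.5},
    {"tx": 0,"ty": 0,"tz": -3,"yaw": 0,"claw": 8.5},
    {"tx": 0,"ty": 0,"tz": -1,"yaw": 0,"claw": 8.5},
    {"tx": 0,"ty": 0,"tz": 0,"yaw": 0,"claw": 5},
    {"tx": 0,"ty": 0,"tz": 0,"yaw": 0,"claw": 4},
    {"tx": 0,"ty": 0,"tz": 0,"yaw": 0,"claw": 3.5},
    {"tx": 0,"ty": 0,"tz": 0,"yaw": 0,"claw": 3},
    {"tx": 0,"ty": 0,"tz": 0,"yaw": 0,"claw": 2.5},
    {"tx": 0,"ty": 0,"tz": 0,"yaw": 0,"claw": 2.5},
    {"tx": 0,"ty": 0,"tz": 0,"yaw": 0,"claw": 2.5},
    {"tx": 0,"ty": 0,"tz": 0,"yaw": 0,"claw": 2.5},
  ],
  newtons=20,
)

```text
time_s: 3.4
position: [0.482, -0.1477, 0.1466]
tool_rot: [[-0.66, 0.752, 0.001], [0.752, 0.66, -0.0], [-0.001, 0.0, -1.0]]
ft_force: [0.1, 0.2, 4.0]
grip_width: 0.0272
gripper_force: 21.6
```

```bash
python3 - <<'E'
import numpy as np
ex=np.array([.659,-.752])
th=np.radians(np.arange(50,-1,-5)); c,s=np.cos(th),np.sin(th); L=190
X=70-22*c-L*s; Z=5+22*s+L*c
for i in range(1,len(th)): print(round(np.degrees(th[i])),np.round(np.r_[(X[i]-X[i-1])*ex,Z[i]-Z[i-1]]/10,2), round(X[i],1),round(Z[i],1))
E
```

```text
45 [ 0.64 -0.74  1.09] -79.9 154.9
40 [ 0.72 -0.82  0.98] -69.0 164.7
35 [ 0.79 -0.9   0.86] -57.0 173.3
30 [ 0.85 -0.97  0.73] -44.1 180.5
25 [ 0.91 -1.04  0.6 ] -30.2 186.5
20 [ 0.96 -1.1   0.46] -15.7 191.1
15 [ 1.   -1.15  0.32] -0.4 194.2
10 [ 1.04 -1.19  0.17] 15.3 195.9
5 [ 1.07 -1.22  0.03] 31.5 196.2
0 [ 1.09 -1.24 -0.12] 48.0 195.0
```

The cap is held at 27 mm. Next I'll follow the arc from 50° to 25° and check.

>>> servo_tool(
  steps=[
    {"tx": 0.32,"ty": -0.37,"tz": 0.57,"yaw": 0,"claw": 2.5},
    {"tx": 0.33,"ty": -0.38,"tz": 0.55,"yaw": 0,"claw": 2.5},
    {"tx": 0.36,"ty": -0.41,"tz": 0.52,"yaw": 0,"claw": 2.5},
    {"tx": 0.37,"ty": -0.43,"tz": 0.48,"yaw": 0,"claw": 2.5},
    {"tx": 0.4,"ty": -0.45,"tz": 0.45,"yaw": 0,"claw": 2.5},
    {"tx": 0.41,"ty": -0.47,"tz": 0.42,"yaw": 0,"claw": 2.5},
    {"tx": 0.43,"ty": -0.49,"tz": 0.39,"yaw": 0,"claw": 2.5},
    {"tx": 0.44,"ty": -0.5,"tz": 0.36,"yaw": 0,"claw": 2.5},
    {"tx": 0.46,"ty": -0.52,"tz": 0.33,"yaw": 0,"claw": 2.5},
    {"tx": 0.47,"ty": -0.54,"tz": 0.29,"yaw": 0,"claw": 2.5},
    {"tx": 0,"ty": 0,"tz": 0,"yaw": 0,"claw": 2.5},
  ],
  newtons=20,
)

```text
time_s: 4.5
position: [0.5224, -0.1941, 0.1901]
tool_rot: [[-0.659, 0.752, 0.001], [0.752, 0.659, -0.001], [-0.001, 0.0, -1.0]]
ft_force: [-1.6, -0.1, -1.1]
grip_width: 0.0274
gripper_force: 23.2
```

```bash
python3 - <<'E'
from h import *
grab('top');grab('scene')
im,_=cloud('scene')
im2,_=cloud('top')
a=cv2.resize(im[150:290,150:290],(400,400),interpolation=cv2.INTER_CUBIC)
b=cv2.resize(im2[155:265,350:460],(400,400),interpolation=cv2.INTER_CUBIC)
cv2.imwrite('pics/mid.png',np.hstack([a,b])[:,:,::-1])
E
```

```text
(no output)
```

View pics/mid.png

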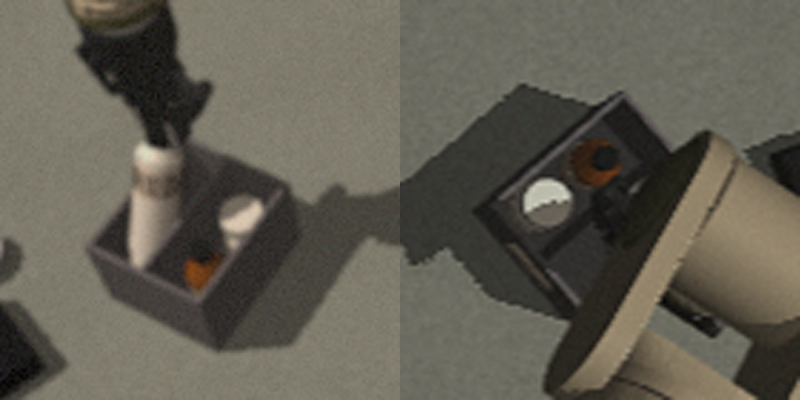

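The mid view shows the bottle in hand at about 25°, with its foot in the far corner and low forces. I'll continue to about 3°, release and lift off.

>>> servo_tool(
  steps=[
    {"tx": 0.48,"ty": -0.55,"tz": 0.25,"yaw": 0,"claw": 2.5},
    {"tx": 0.49,"ty": -0.56,"tz": 0.21,"yaw": 0,"claw": 2.5},
    {"tx": 0.51,"ty": -0.58,"tz": 0.18,"yaw": 0,"claw": 2.5},
    {"tx": 0.51,"ty": -0.59,"tz": 0.14,"yaw": 0,"claw": 2.5},
    {"tx": 0.53,"ty": -0.6,"tz": 0.1,"yaw": 0,"claw": 2.5},
    {"tx": 0.53,"ty": -0.61,"tz": 0.07,"yaw": 0,"claw": 2.5},
    {"tx": 0.54,"ty": -0.62,"tz": 0.03,"yaw": 0,"claw": 2.5},
    {"tx": 0.54,"ty": -0.62,"tz": 0,"yaw": 0,"claw": 2.5},
    {"tx": 0.4,"ty": -0.46,"tz": 0,"yaw": 0,"claw": 2.5},
    {"tx": 0,"ty": 0,"tz": 0,"yaw": 0,"claw": 2.5},
    {"tx": 0,"ty": 0,"tz": 0,"yaw": 0,"claw": 3.5},
    {"tx": 0,"ty": 0,"tz": 0,"yaw": 0,"claw": 4.5},
    {"tx": 0,"ty": 0,"tz": 0,"yaw": 0,"claw": 6},
    {"tx": 0,"ty": 0,"tz": 0,"yaw": 0,"claw": 7},
    {"tx": 0,"ty": 0,"tz": 0,"yaw": 0,"claw": 7},
  ],
  newtons=20,
)

```text
time_s: 6.1
position: [0.567, -0.2451, 0.1999]
tool_rot: [[-0.66, 0.752, 0.0], [0.752, 0.66, -0.0], [-0.0, 0.0, -1.0]]
ft_force: [-0.0, 0.8, -0.3]
grip_width: 0.07
gripper_force: 0.0
```

>>> servo_tool(
  steps=[
    {"tx": 0,"ty": 0,"tz": 2,"yaw": 0,"claw": 7},
    {"tx": 0,"ty": 0,"tz": 4,"yaw": 0,"claw": 7},
    {"tx": -1,"ty": 3,"tz": 2,"yaw": 2,"claw": 7},
    {"tx": -1,"ty": 4,"tz": 0,"yaw": 5,"claw": 7},
    {"tx": -1,"ty": 4,"tz": 0,"yaw": 5,"claw": 7},
    {"tx": -1,"ty": 4,"tz": 0,"yaw": 5,"claw": 7},
    {"tx": -1,"ty": 4,"tz": 0,"yaw": 5,"claw": 7},
    {"tx": -1,"ty": 4,"tz": 0,"yaw": 6,"claw": 7},
    {"tx": 0,"ty": 4,"tz": 0,"yaw": 6,"claw": 7},
    {"tx": 0,"ty": 4,"tz": -1,"yaw": 6,"claw": 7},
    {"tx": 0,"ty": 4,"tz": -2,"yaw": 6,"claw": 7},
    {"tx": 0,"ty": 3,"tz": -2,"yaw": 6,"claw": 7},
    {"tx": 0,"ty": 2,"tz": 0,"yaw": 6,"claw": 7},
    {"tx": 0,"ty": 1,"tz": 0,"yaw": 6,"claw": 7},
    {"tx": 0,"ty": 0,"tz": 0,"yaw": 6,"claw": 7},
    {"tx": 0,"ty": 0,"tz": 0,"yaw": 6,"claw": 7},
    {"tx": 0,"ty": 0,"tz": 0,"yaw": 5,"claw": 7},
    {"tx": 0,"ty": 0,"tz": 0,"yaw": 0,"claw": 7},
  ],
  newtons=20,
)

```text
time_s: 7.9
position: [0.507, 0.165, 0.2298]
tool_rot: [[-0.845, -0.535, 0.0], [-0.535, 0.845, -0.0], [-0.0, -0.0, -1.0]]
ft_force: [-0.1, -0.0, -0.8]
grip_width: 0.0703
gripper_force: 0.0
```

```bash
python3 - <<'E'
from h import *
grab('top');grab('scene');grab('wrist')
im,P=cloud('top');z=P[:,:,2]
o=np.array([.568,-.196]);ex=np.array([.659,-.752]);ey=np.array([.752,.659])
for n in ('top','scene'):
    im,P=cloud(n);z=P[:,:,2];X=(P[:,:,:2]-o)@ex;Y=(P[:,:,:2]-o)@ey
    for lo,hi in((.198,.212),(.115,.16)):
        k=(z>lo)&(z<hi)&(abs(X)<.11)&(abs(Y)<.08)
        if k.sum()>3: print(n,lo,k.sum(),'bin X',np.percentile(X[k],[2,50,98]).round(4),'Y',np.percentile(Y[k],[2,50,98]).round(4),'z',np.median(z[k]).round(4))
imw,Pw=cloud('wrist')
s=env.observe();print(s['position'],np.degrees(np.arctan2(s['tool_rot'][1,1],s['tool_rot'][0,1])),s['q'].round(1))
im,P=cloud('top')
k=(P[:,:,2]>.025)&(P[:,:,2]<.05); k[:170]=0;k[245:]=0;k[:,:250]=0;k[:,315:]=0
print('top scanner',cv2.minAreaRect((P[k][:,:2]*1000).astype(np.float32)))
a=cv2.resize(cloud('scene')[0][150:290,120:400],(800,400),interpolation=cv2.INTER_CUBIC)
cv2.imwrite('pics/after.png',np.vstack([a])[:,:,::-1])
# rest: dark top at z~8mm
for n in('top','wrist'):
    im,P=cloud(n);R=P.reshape(-1,3);g=im.reshape(-1,3).max(1)
    k=(g<55)&(R[:,2]>.003)&(R[:,2]<.05)&(np.hypot(R[:,0]-.583,R[:,1]-.184)<.1)
    r=cv2.minAreaRect((R[k][:,:2]*1000).astype(np.float32));print(n,'rest',k.sum(),r)
    k2=(R[:,2]>.036)&(R[:,2]<.05)&(np.hypot(R[:,0]-.583,R[:,1]-.184)<.1)
    if k2.sum()>9:print(n,'scanner',k2.sum(),cv2.minAreaRect((R[k2][:,:2]*1000).astype(np.float32)))
E
```

```text
top 0.198 85 bin X [0.035  0.0475 0.0597] Y [-0.0438 -0.0304 -0.0187] z 0.2053
top 0.115 69 bin X [0.0253 0.03   0.0523] Y [-0.0476 -0.0211 -0.0091] z 0.1413
scene 0.198 104 bin X [0.0372 0.0498 0.0621] Y [-0.0458 -0.0325 -0.0207] z 0.2061
scene 0.115 172 bin X [0.034  0.061  0.0712] Y [-0.04   -0.0172 -0.0121] z 0.1392
[0.50701322 0.16488346 0.2297827 ] 122.152225680591 [   5.3   21.    79.1    0.    79.9 -116.9]
top scanner ((607.4098510742188, 201.67352294921875), (69.9807357788086, 47.67041015625), 34.609622955322266)
top rest 354 ((618.675048828125, 223.46600341796875), (71.9027328491211, 128.01026916503906), 5.414701461791992)
top scanner 267 ((607.1475219726562, 202.38758850097656), (69.23777770996094, 47.961326599121094), 32.476009368896484)
wrist rest 4689 ((574.8640747070312, 187.1249237060547), (149.02239990234375, 68.56714630126953), 28.76063346862793)
wrist scanner 3669 ((581.1787109375, 185.68104553222656), (130.08326721191406, 47.98720169067383), 33.62856674194336)
```

View pics/after.png

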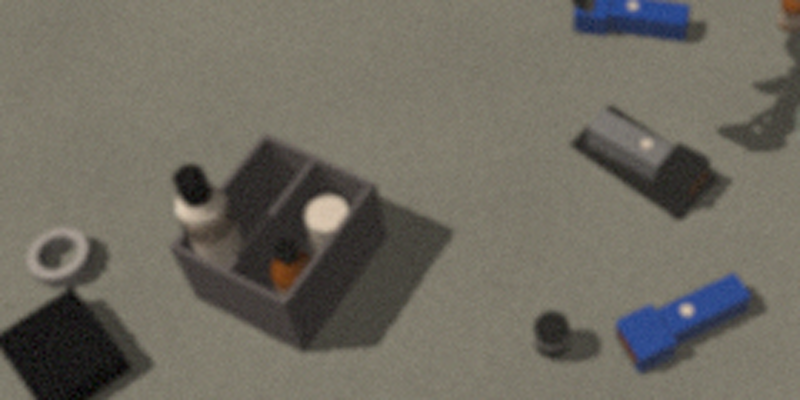

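The scene view shows the bottle standing upright at about (205,215), with its cap at bin (48,-31.5) mm and its top at z=0.205. The amber bottle, jar, objective and condenser are undisturbed. Next I'll grasp the scanner handle just behind the head.

>>> servo_tool(
  steps=[
    {"tx": 2.8,"ty": 0.85,"tz": -2,"yaw": 1.5,"claw": 7},
    {"tx": 3,"ty": 1,"tz": -4,"yaw": 0,"claw": 7},
    {"tx": 2,"ty": 0.5,"tz": -4,"yaw": 0,"claw": 7},
    {"tx": 0,"ty": 0,"tz": -4,"yaw": 0,"claw": 7},
    {"tx": 0,"ty": 0,"tz": -3,"yaw": 0,"claw": 7},
    {"tx": 0,"ty": 0,"tz": -2,"yaw": 0,"claw": 7},
    {"tx": 0,"ty": 0,"tz": -0.7,"yaw": 0,"claw": 7},
    {"tx": 0,"ty": 0,"tz": 0,"yaw": 0,"claw": 6},
  ],
  newtons=35,
)

```text
time_s: 8.85
position: [0.5843, 0.1881, 0.033]
tool_rot: [[-0.832, -0.555, -0.001], [-0.555, 0.832, -0.0], [0.001, 0.001, -1.0]]
ft_force: [-0.5, 0.4, -0.3]
grip_width: 0.0605
gripper_force: 0.0
```

>>> servo_tool(
  steps=[
    {"tx": 0,"ty": 0,"tz": 0,"yaw": 0,"claw": 4.5},
    {"tx": 0,"ty": 0,"tz": 0,"yaw": 0,"claw": 3.8},
    {"tx": 0,"ty": 0,"tz": 0,"yaw": 0,"claw": 3.4},
    {"tx": 0,"ty": 0,"tz": 0,"yaw": 0,"claw": 2.8},
    {"tx": 0,"ty": 0,"tz": 0,"yaw": 0,"claw": 2.8},
    {"tx": 0,"ty": 0,"tz": 0,"yaw": 0,"claw": 2.8},
    {"tx": 0,"ty": 0,"tz": 0,"yaw": 0,"claw": 2.8},
  ],
  newtons=35,
)

```text
time_s: 9.55
position: [0.5852, 0.1882, 0.0348]
tool_rot: [[-0.831, -0.556, 0.003], [-0.556, 0.831, 0.0], [-0.002, -0.001, -1.0]]
ft_force: [0.0, -1.1, 6.3]
grip_width: 0.0315
gripper_force: 36.5
```

The scanner is gripped at 31.5 mm. I'll lift it and carry it to a stand-off facing the bottle.

>>> servo_tool(
  steps=[
    {"tx": 0,"ty": 0,"tz": 1.5,"yaw": 0,"claw": 2.8},
    {"tx": 0,"ty": 0,"tz": 4,"yaw": 0,"claw": 2.8},
    {"tx": 0,"ty": 0,"tz": 4,"yaw": 0,"claw": 2.8},
    {"tx": -0.5,"ty": -1,"tz": 2,"yaw": 0,"claw": 2.8},
    {"tx": -1,"ty": -3,"tz": 0,"yaw": -4,"claw": 2.8},
    {"tx": -1.4,"ty": -3,"tz": 0,"yaw": -4.5,"claw": 2.8},
    {"tx": -1.4,"ty": -3.2,"tz": 0,"yaw": -4.5,"claw": 2.8},
    {"tx": -1.4,"ty": -3.2,"tz": 0,"yaw": -4.5,"claw": 2.8},
    {"tx": -1.4,"ty": -3.2,"tz": 0,"yaw": -4.5,"claw": 2.8},
    {"tx": -1.4,"ty": -3.2,"tz": 0,"yaw": -4.5,"claw": 2.8},
    {"tx": -1.4,"ty": -3.2,"tz": 0,"yaw": -4.5,"claw": 2.8},
    {"tx": -1.4,"ty": -3.2,"tz": 0,"yaw": -4.5,"claw": 2.8},
    {"tx": -1.4,"ty": -3.2,"tz": 0,"yaw": -4.5,"claw": 2.8},
    {"tx": -1.4,"ty": -3.2,"tz": 0,"yaw": -4.5,"claw": 2.8},
    {"tx": -1.4,"ty": -3.2,"tz": 0,"yaw": -4.5,"claw": 2.8},
    {"tx": 0,"ty": -2,"tz": 0,"yaw": -4.7,"claw": 2.8},
    {"tx": 0,"ty": -1,"tz": 0,"yaw": 0,"claw": 2.8},
    {"tx": 0,"ty": 0,"tz": 0,"yaw": 0,"claw": 2.8},
    {"tx": 0,"ty": 0,"tz": 0,"yaw": 0,"claw": 2.8},
  ],
  newtons=35,
)

```text
time_s: 11.45
position: [0.4295, -0.1989, 0.1484]
tool_rot: [[-0.941, 0.339, -0.0], [0.339, 0.941, 0.001], [0.001, 0.001, -1.0]]
ft_force: [-0.6, 0.8, 0.4]
grip_width: 0.0315
gripper_force: 35.5
```

```bash
python3 - <<'E'
from h import *
grab('top');grab('scene');grab('wrist','w5.png')
s=env.observe();p=s['position'];print(p,np.degrees(np.arctan2(s['tool_rot'][1,1],s['tool_rot'][0,1]))-90)
for n in('wrist','top','scene'):
    im,P=cloud(n);R=P.reshape(-1,3)
    k=(R[:,2]>.12)&(R[:,2]<.172)&(np.hypot(R[:,0]-p[0],R[:,1]-p[1])<.1)
    print(n,k.sum(), cv2.minAreaRect((R[k][:,:2]*1000).astype(np.float32)) if k.sum()>5 else '')
    a=np.radians(np.degrees(np.arctan2(s['tool_rot'][1,1],s['tool_rot'][0,1]))-90);x=(R[:,:2]-p[:2])@[np.cos(a),np.sin(a)];y=(R[:,:2]-p[:2])@[-np.sin(a),np.cos(a)]
    for lo in np.arange(-.08,.08,.01):
        j=(x>lo)&(x<lo+.01)&(abs(y)<.03)&(R[:,2]>.11)&(R[:,2]<.18)
        if j.sum()>4: print(round(lo,3),j.sum(),'y',np.percentile(y[j],[2,98]).round(4),'z',np.percentile(R[j,2],[2,50,98]).round(4))
    q=(R[:,2]>.2)&(R[:,2]<.212)&(np.hypot(R[:,0]-.576,R[:,1]+.253)<.03)
    if q.sum()>5: print('captop',q.sum(),(R[q].min(0)+R[q].max(0))/2)
E
```

```text
[ 0.42953235 -0.19878997  0.14851079] -19.804953867633486
wrist 22684 ((415.3859558105469, -194.05958557128906), (66.20354461669922, 114.24429321289062), 87.46218872070312)
-0.08 839 y [-0.0121  0.016 ] z [0.1244 0.1501 0.1557]
-0.07 2348 y [-0.0132  0.0169] z [0.1537 0.1555 0.1568]
-0.06 2162 y [-0.0132  0.017 ] z [0.1534 0.1555 0.1567]
-0.05 1985 y [-0.0132  0.017 ] z [0.1535 0.1555 0.1567]
-0.04 1850 y [-0.0131  0.017 ] z [0.1535 0.1554 0.1567]
-0.03 1704 y [-0.0131  0.0169] z [0.1537 0.1554 0.1566]
-0.02 3989 y [-0.0253  0.0283] z [0.1385 0.1561 0.1793]
-0.01 2797 y [-0.0285  0.0291] z [0.1394 0.156  0.1747]
-0.0 1779 y [-0.0153  0.0192] z [0.1538 0.1555 0.1719]
0.01 1352 y [-0.0144  0.0184] z [0.1504 0.155  0.1563]
0.02 1599 y [-0.0177  0.0216] z [0.1541 0.1553 0.1564]
0.03 1266 y [-0.0179  0.0217] z [0.1543 0.1552 0.1562]
0.04 17 y [-0.001   0.0061] z [0.154  0.155  0.1556]
top 157 ((446.28485107421875, -181.95555114746094), (25.11663246154785, 105.29798126220703), 60.5922966003418)
-0.03 8 y [0.0175 0.0184] z [0.1278 0.1375 0.1484]
-0.02 8 y [0.0171 0.0251] z [0.1275 0.1412 0.
[... 403 characters left out ...]
19513702392578)
-0.07 6 y [0.0128 0.0144] z [0.131  0.1396 0.1525]
-0.06 11 y [0.0114 0.0149] z [0.1324 0.1482 0.1564]
-0.03 11 y [-0.0158 -0.0076] z [0.1542 0.1557 0.1604]
-0.02 19 y [-0.018   0.0036] z [0.1535 0.1584 0.1655]
-0.01 42 y [-0.0191  0.0277] z [0.1433 0.1584 0.1764]
-0.0 91 y [-0.0294  0.0283] z [0.1399 0.1575 0.177 ]
0.01 67 y [-0.0257  0.0254] z [0.1471 0.1577 0.1797]
0.02 60 y [-0.0229  0.0228] z [0.1322 0.1564 0.1594]
0.03 59 y [-0.0223  0.0227] z [0.1301 0.1566 0.1602]
0.04 58 y [-0.0242  0.0231] z [0.132  0.1557 0.1608]
0.05 153 y [-0.0236  0.0221] z [0.1266 0.1479 0.1592]
0.06 17 y [-0.0155  0.0223] z [0.1308 0.149  0.1569]
captop 95 [ 0.57414813 -0.25538291  0.20475296]
```

View pics/w5.png

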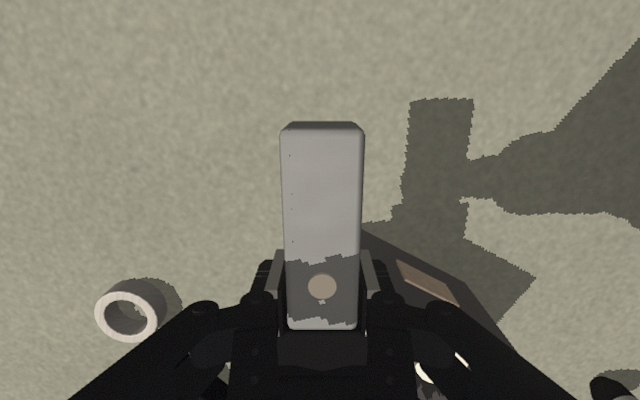

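The wrist view shows the scanner level and square in the jaws (grey handle at about (322,220)), with its window at z≈0.139. I'll advance to about 4 cm from the label and hold for about 1.6 s.

>>> servo_tool(
  steps=[
    {"tx": 0.65,"ty": -0.3,"tz": 0.13,"yaw": 0,"claw": 2.8},
    {"tx": 1,"ty": -0.45,"tz": 0,"yaw": 0,"claw": 2.8},
    {"tx": 1,"ty": -0.45,"tz": 0,"yaw": 0,"claw": 2.8},
    {"tx": 0.6,"ty": -0.25,"tz": 0,"yaw": 0,"claw": 2.8},
    {"tx": 0,"ty": 0,"tz": 0,"yaw": 0,"claw": 2.8},
    {"tx": 0,"ty": 0,"tz": 0,"yaw": 0,"claw": 2.8},
    {"tx": 0,"ty": 0,"tz": 0,"yaw": 0,"claw": 2.8},
  ],
  newtons=35,
)

```text
time_s: 12.3
position: [0.4617, -0.2141, 0.1497]
tool_rot: [[-0.94, 0.341, -0.0], [0.341, 0.94, 0.0], [0.0, 0.0, -1.0]]
ft_force: [-0.2, 0.6, -1.7]
grip_width: 0.0313
gripper_force: 35.5
```

```bash
python3 - <<'E'
from h import *
grab('scene');s=env.observe();p=s['position'];a=np.arctan2(s['tool_rot'][1,1],s['tool_rot'][0,1])-np.pi/2
f=np.array([np.cos(a),np.sin(a)]);l=np.array([-f[1],f[0]]);d=np.array([.5753,-.2535])-p[:2]
print(p,np.degrees(a),'along',d@f,'lat',d@l)
im,P=cloud('scene');R=P.reshape(-1,3);x=(R[:,:2]-p[:2])@f;y=(R[:,:2]-p[:2])@l
j=(abs(y)<.06)&(x>.02)&(x<.058)&(R[:,2]>.15)&(R[:,2]<.162);print('head y',np.percentile(y[j],[2,98]),'z',np.median(R[j,2]))
j=(abs(y)<.04)&(x>.09)&(x<.15)&(R[:,2]>.198);print('cap',x[j].min(),x[j].max(),y[j].min(),y[j].max())
j=(abs(y)<.024)&(x>.0)&(x<.08)&(R[:,2]>.125)&(R[:,2]<.16);print('front',np.percentile(x[j],[95,99,100]))
E
```

```text
[ 0.46166998 -0.21416383  0.14977396] -19.928801584245527 along 0.12023331686054005 lat 0.0017504416085905193
head y [-0.02409304  0.02240636] z 0.15809031166679588
cap 0.10621423991079693 0.13397298521027573 -0.013315254264631433 0.012907291862312717
front [0.06027739 0.0615996  0.06297477]
```

>>> servo_tool(
  steps=[
    {"tx": 0,"ty": 0,"tz": 0,"yaw": 0,"claw": 2.8},
    {"tx": 0,"ty": 0,"tz": 0,"yaw": 0,"claw": 2.8},
    {"tx": 0,"ty": 0,"tz": 0,"yaw": 0,"claw": 2.8},
    {"tx": 0,"ty": 0,"tz": 0,"yaw": 0,"claw": 2.8},
    {"tx": 0,"ty": 0,"tz": 0,"yaw": 0,"claw": 2.8},
    {"tx": 0,"ty": 0,"tz": 0,"yaw": 0,"claw": 2.8},
    {"tx": 0,"ty": 0,"tz": 0,"yaw": 0,"claw": 2.8},
    {"tx": 0,"ty": 0,"tz": 0,"yaw": 0,"claw": 2.8},
    {"tx": 0,"ty": 0,"tz": 0,"yaw": 0,"claw": 2.8},
    {"tx": 0,"ty": 0,"tz": 0,"yaw": 0,"claw": 2.8},
    {"tx": 0,"ty": 0,"tz": 0,"yaw": 0,"claw": 2.8},
    {"tx": 0,"ty": 0,"tz": 0,"yaw": 0,"claw": 2.8},
    {"tx": 0,"ty": 0,"tz": 0,"yaw": 0,"claw": 2.8},
    {"tx": 0,"ty": 0,"tz": 0,"yaw": 0,"claw": 2.8},
    {"tx": 0,"ty": 0,"tz": 0,"yaw": 0,"claw": 2.8},
  ],
  newtons=35,
)

```text
time_s: 13.85
position: [0.4619, -0.2143, 0.1498]
tool_rot: [[-0.94, 0.341, 0.0], [0.341, 0.94, -0.0], [-0.0, 0.0, -1.0]]
ft_force: [0.4, 0.7, -2.2]
grip_width: 0.0313
gripper_force: 35.5
```

The scan was held for more than 1.5 s, with the window about 37 mm from the label and within 2 mm of its axis. I'll retreat and carry the scanner back above the middle of the rest.

>>> servo_tool(
  steps=[
    {"tx": -1,"ty": 0.4,"tz": 0,"yaw": 0,"claw": 2.8},
    {"tx": -2,"ty": 0.7,"tz": 0,"yaw": 0,"claw": 2.8},
    {"tx": 0,"ty": 2,"tz": 0,"yaw": 2,"claw": 2.8},
    {"tx": 1,"ty": 3,"tz": 0,"yaw": 4,"claw": 2.8},
    {"tx": 1.4,"ty": 3.3,"tz": 0,"yaw": 4.5,"claw": 2.8},
    {"tx": 1.4,"ty": 3.3,"tz": 0,"yaw": 4.5,"claw": 2.8},
    {"tx": 1.4,"ty": 3.3,"tz": 0,"yaw": 4.5,"claw": 2.8},
    {"tx": 1.4,"ty": 3.3,"tz": 0,"yaw": 4.5,"claw": 2.8},
    {"tx": 1.4,"ty": 3.3,"tz": 0,"yaw": 4.5,"claw": 2.8},
    {"tx": 1.4,"ty": 3.3,"tz": 0,"yaw": 4.5,"claw": 2.8},
    {"tx": 1.4,"ty": 3.3,"tz": 0,"yaw": 4.5,"claw": 2.8},
    {"tx": 1.4,"ty": 3.3,"tz": 0,"yaw": 4.5,"claw": 2.8},
    {"tx": 1.4,"ty": 3.3,"tz": -2,"yaw": 4.5,"claw": 2.8},
    {"tx": 1,"ty": 2.5,"tz": -3,"yaw": 2,"claw": 2.8},
    {"tx": 0.1,"ty": 2,"tz": -2,"yaw": 0.2,"claw": 2.8},
    {"tx": 0,"ty": 0,"tz": -1,"yaw": 0,"claw": 2.8},
    {"tx": 0,"ty": 0,"tz": 0,"yaw": 0,"claw": 2.8},
    {"tx": 0,"ty": 0,"tz": 0,"yaw": 0,"claw": 2.8},
  ],
  newtons=35,
)

```text
time_s: 15.65
position: [0.5791, 0.1878, 0.0706]
tool_rot: [[-0.877, -0.481, 0.001], [-0.481, 0.877, -0.0], [-0.001, -0.001, -1.0]]
ft_force: [0.2, -0.2, -1.5]
grip_width: 0.031
gripper_force: 35.4
```

```bash
python3 - <<'E'
from h import *
s=env.observe();p=s['position'];print(p,np.degrees(np.arctan2(s['tool_rot'][1,1],s['tool_rot'][0,1]))-90)
grab('wrist')
im,P=cloud('wrist');R=P.reshape(-1,3);g=im.reshape(-1,3).max(1)
k=(g<55)&(R[:,2]>.003)&(R[:,2]<.013)&(np.hypot(R[:,0]-.575,R[:,1]-.187)<.1)
print('rest',k.sum(),cv2.minAreaRect((R[k][:,:2]*1000).astype(np.float32)))
E
```

```text
[0.57907988 0.18779978 0.07062888] 28.72691296074919
rest 6779 ((554.2091674804688, 175.4514617919922), (101.00851440429688, 69.33344268798828), 28.71845245361328)
```

>>> servo_tool(
  steps=[
    {"tx": 0,"ty": 0.15,"tz": -1.5,"yaw": 0,"claw": 2.8},
    {"tx": 0,"ty": 0,"tz": -1.2,"yaw": 0,"claw": 2.8},
    {"tx": 0,"ty": 0,"tz": -0.5,"yaw": 0,"claw": 2.8},
    {"tx": 0,"ty": 0,"tz": -0.3,"yaw": 0,"claw": 2.8},
    {"tx": 0,"ty": 0,"tz": -0.1,"yaw": 0,"claw": 2.8},
    {"tx": 0,"ty": 0,"tz": 0,"yaw": 0,"claw": 2.8},
    {"tx": 0,"ty": 0,"tz": 0,"yaw": 0,"claw": 2.8},
  ],
  newtons=35,
)

```text
time_s: 16.4
position: [0.579, 0.1899, 0.0348]
tool_rot: [[-0.877, -0.481, 0.001], [-0.481, 0.877, -0.0], [-0.0, -0.001, -1.0]]
ft_force: [-3.9, -1.9, 6.1]
grip_width: 0.0312
gripper_force: 36.3
```

Contact with the rest reads 6 N. I'll open the fingers, lift clear and move aside.

>>> servo_tool(
  steps=[
    {"tx": 0,"ty": 0,"tz": 0,"yaw": 0,"claw": 3.4},
    {"tx": 0,"ty": 0,"tz": 0,"yaw": 0,"claw": 4},
    {"tx": 0,"ty": 0,"tz": 0,"yaw": 0,"claw": 5},
    {"tx": 0,"ty": 0,"tz": 0,"yaw": 0,"claw": 7},
    {"tx": 0,"ty": 0,"tz": 0,"yaw": 0,"claw": 7},
    {"tx": 0,"ty": 0,"tz": 1,"yaw": 0,"claw": 7},
    {"tx": 0,"ty": 0,"tz": 3,"yaw": 0,"claw": 7},
    {"tx": 0,"ty": 0,"tz": 4,"yaw": 0,"claw": 7},
    {"tx": 0,"ty": 0,"tz": 4,"yaw": 0,"claw": 7},
    {"tx": -2,"ty": 0,"tz": 4,"yaw": 0,"claw": 7},
    {"tx": -4,"ty": -1,"tz": 3,"yaw": 0,"claw": 7},
    {"tx": -2,"ty": -1,"tz": 1,"yaw": 0,"claw": 7},
    {"tx": 0,"ty": 0,"tz": 0,"yaw": 0,"claw": 7},
    {"tx": 0,"ty": 0,"tz": 0,"yaw": 0,"claw": 7},
  ],
  newtons=20,
)

```text
time_s: 17.8
position: [0.4998, 0.1704, 0.2339]
tool_rot: [[-0.877, -0.481, 0.001], [-0.481, 0.877, 0.0], [-0.001, -0.0, -1.0]]
ft_force: [-0.4, -0.4, 0.4]
grip_width: 0.0704
gripper_force: 0.0
```

```bash
python3 - <<'E'
from h import *
grab('wrist');grab('scene')
im,P=cloud('wrist');R=P.reshape(-1,3);g=im.reshape(-1,3).max(1)
n=np.hypot(R[:,0]-.575,R[:,1]-.187)<.1
k=(g<55)&(R[:,2]>.003)&(R[:,2]<.05)&n
print('rest',cv2.minAreaRect((R[k][:,:2]*1000).astype(np.float32)))
k=(R[:,2]>.036)&(R[:,2]<.05)&n
print('scanner',cv2.minAreaRect((R[k][:,:2]*1000).astype(np.float32)),np.percentile(R[k,2],[5,50,95]))
im,P=cloud('scene');R=P.reshape(-1,3)
q=(R[:,2]>.198)&(R[:,2]<.212)&(np.hypot(R[:,0]-.576,R[:,1]+.253)<.03);print('cap',q.sum(),np.median(R[q],0))
a=cv2.resize(im[150:290,120:400],(800,400),interpolation=cv2.INTER_CUBIC)
cv2.imwrite('pics/end.png',a[:,:,::-1])
E
```

```text
rest ((574.8707275390625, 186.9681854248047), (148.9975128173828, 68.55751037597656), 28.631183624267578)
scanner ((573.9418334960938, 188.94114685058594), (129.7100372314453, 47.7518310546875), 28.877933502197266) [0.03993184 0.04161275 0.04292093]
cap 103 [ 0.57732693 -0.25468731  0.20610401]
```

View pics/end.png

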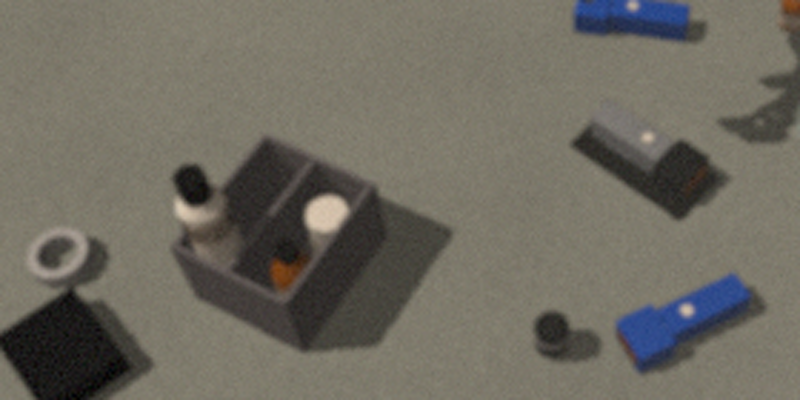

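The bottle stands upright at (205,215). The scanner lies flat on its rest at (650,160), about 2 mm off the middle, and everything else is as it was. I'm handing in.

```bash
python3 -c "
from rig import env
print(env.close_job())"
```

```text
the job is handed in; nothing more can be done
None
```

The job is handed in: the bottle stands upright in its bay, its label was scanned for over 1.5 s from about 37 mm away, and the scanner is back flat on its rest, about 2 mm off the middle.

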